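# Seat the specimen holder in the rotary stage

### The arm

A 6-joint arm with a two-finger parallel gripper is mounted at the origin on the work surface. World frame = base frame: x ahead of the robot, y to its left, z up, the work surface at z = 0. Lengths are in m, angles in rad, forces in N, time in s.
With the tool pointing down it reaches from about 0.35 to 0.725 m from the base axis. Payload 6 kg.
Tool frame: the origin (TCP) lies at the very end of the fingers, on their centre line; the grasp point (between the pads) lies 19 mm behind it; z points along the fingers, y is the line along which they close (so a half turn about z gives the same grasp; the last joint's range is limited). The gripper opens to 85 mm and grips with 20 to 120 N. Pads are 22 mm wide; open, the fingers measure 114 mm over their backs; the gripper's body (76 mm by 85 mm) begins 54 mm behind the grasp point. The pads swing forward as they close: fully open they stand 13 mm farther back than shut.
Start: joints at [1.586, 0.04, 0.085, 0, -1.615, -0.334], TCP at [0.188, 0.57, 0.231] pointing down, gripper open.
Joint ranges: [-2.56, 2.56], [-1.29, 2.01], [-1.08, 1.49], [-3.29, 1.98], [-2.81, -0.18], [-2.99, 2.99]. Speed limits (rad/s): [2.57, 2.57, 3.01, 3.14, 3.14, 3.14].

### API

Orientations are given as a unit quaternion [w, x, y, z].
In Python, from station import env gives the robot as it stands.
- The arm moves only by the tool step_arm, never from a script. Its argument "plan" is a list of rows, each an object with "offset": the shift along the tool's x, y, z in m, a list of three; "dr": the turn, a rotation vector about the tool's x, y, z in degrees, a list of three; "claw": the finger opening in m, from 0 to 0.0854. A call has exactly 8 rows; each row is the pose to reach, as a shift and turn from the pose commanded when the call began, along the tool's axes at that moment; what a row does not reach only later rows make up. A row lasts 1/10 s, in which the tool goes at most 50 mm and 8.59 degrees, less where a joint would pass 70% of its speed; a pose out of reach is approached as far as the arm can. A call with a gripper value outside its range is refused whole. The fingers move at their own pace and stop on an object; "force" is the grip in N (left out, the last holds). Time passes only in rows, so rows that repeat a pose let the fingers close, or fill a call up. It gives the time, the measured TCP pose, the force, the opening and the grip force at its end, in the units of the state.
- env.get_obs(): the state, without advancing time (a new reading comes with each control period).
- env.camera(name): name is "scene" or "top" or "wrist"; returns (picture, depth): 400x640x3 uint8, red, green, blue; 400x640 float32, m along the optical axis (not along the pixel's ray), 0 where there is no reading.
- env.calibration(name): a dict with "K" (3x3 intrinsics, pixels), "origin" and "attitude" of the camera in the world; the wrist camera has in their place "mount" (4x4, takes a point from camera to tool coordinates, whose origin is the TCP and whose axes are the flange's). Camera axes: x right, y down, z forward; pixel columns grow to the right and rows downward; lengths in m; the calibration is good to about 2 mm. A picture is of the moment at which its call begins: read the wrist's pose just before it. calibration takes no time and is no camera call.
- env.finish_job(): hands the job in; it is judged then, once.
Trained networks look in the newest picture that a camera, given by its name, has taken for a name from the list of things; names that differ only in an ending like _2 or _b are one class to them, and where a whole thing is asked for, a point or a joint stands for the part that bears it (a point fixed in the world has none). Each returns a list of dicts, best first, with "confidence" (0 to 1); they miss things now and then, are a little off and sometimes report something else, mostly with a low value. They report only what shows in the picture. A call takes as long as a camera call. They do not tell look-alikes from the thing itself.
- env.spot_in(label, camera): "location" ([x, y, z] in m, in the coordinates of the camera as it stood for that picture, good to about 4 mm: the middle of the surface that is visible of it).
- env.place_of(label, camera): "location" ([x, y, z] in m, in the coordinates of the camera as it stood for that picture, good to about 4 mm: a listed point, or the origin of a listed thing).
The state is a dict: "t": time; "qpos": joint angles; "qvel": joint speeds; "joint_efforts": joint torques, N m; "eef_pos": TCP position; "ee_rot": TCP orientation; "contact_force": force on the tool from outside, world axes, zero at the start; "moment": the same for the moment, N m; "opening": finger opening in m; "gripper_force": force on a finger pad.
Only numpy, scipy, OpenCV 4.12 (cv2) and the standard library are available. Lean on these libraries where they do the work, as an engineer would, in place of code of your own. Each camera call takes 0.05 s, during which the arm holds its last target. There are 200 camera calls.

### The job

Take the specimen holder with the blue square head out of the foam of the kit case and set its tapered shank into the spindle of the rotary stage. Feel for the two brass drive dogs by turning the holder gently, never forcing it, until its slots drop over them, then push it fully home so that its flange sits flush on the spindle nose, and let go. Leave the other holders and the things on the desk where they are.

Things in the scene. Friction and masses are not known exactly. Their poses are not given: they have to be found in the camera images.
- holder_head (a point): Centre of the specimen holder's blue square head, 28 x 28 mm and 44 mm tall; x and y square to its faces, z up. It lies 22 mm above the flange's top, 32 mm above the flange's underside, 74 mm above the shank's tip, 22 mm below the head's top. The holder (0.31 to 0.41 kg) starts standing in one of three foam holes (varies), flange on the foam.
- holder: The same holder, origin at the shank's tip, z up. Steel taper shank 42 mm long (26 mm diameter under the flange, 13.8 mm at the tip), steel flange 59 mm diameter, 10 mm thick. Two drive slots 13 mm wide cut through the flange on its +x and -x sides, from 16.5 mm radius outwards: it fits either way round (half a turn).
- nose (a point): Centre of the bore's mouth in the spindle, level with the nose's top face (66 mm diameter), 90 mm above the desk. z up along the bore; x, y are the FIXED housing's, not the spindle's. Bore 27 mm diameter at the mouth, taper 7:24 like the shank, 0.5 mm play all round when home. Home: flange flat on the nose, head centre 32 mm above this point.
- dog_level (a point): Point on the axis level with the tops of two brass dogs, 9 mm above the nose: opposite, 10 mm wide, 18.5 to 28.5 mm from the axis. Their line lies 0.25 to 1.3 rad anticlockwise (from above) of the nose x axis, unmeasured; a 0.4 N m brake holds it. Off that angle the flange rests on the dogs; within about 0.05 rad it drops by its own weight. More than 40 N on dogs or taper spoils them.
- plunger_level (a point): Point on the axis 38 mm below the nose: the starting top of a stiff red plunger in the bore. The dropped holder stops on it with its flange still 4 mm above the nose (head centre 36 mm above the nose). A steady push of 10 to 15 N down on the holder overcomes its 8 N friction and drives the holder home; it does not spring back.
- stage: The rotary stage, bolted down: grey base 150 x 150 mm, 32 mm tall; white round tower 92 mm in diameter (100 mm at a dark scale ring) up to 80 mm, steel spindle nose on top at 90 mm. Origin at the centre of its underside, z up; black knob on its -x side.
- case: Open aluminium kit case, fixed, 210 x 300 mm (x, y), 62 mm tall; lid folded back flat on its +x side (25 mm tall, to x = 312 mm). Black foam top at 59 mm; three holder holes near x = 20 mm, y = -85, 0, 85 mm. Origin at the centre of its underside. Kit tools sunk along the foam's -x edge, up to 66 mm high.
- spare_brass_head (a point): Bystander: brass holder with a round head 30 mm in diameter and a plain flange 48 mm in diameter without slots, same heights as the blue one, in another hole of the foam. Point half-way up its head.
- spare_black_head (a point): Bystander: dark holder with a small round table 36 mm in diameter on a waisted neck and a plain flange 48 mm in diameter, 90 mm overall, in the third hole of the foam. Point 74 mm above its tip.
- jar_mid (a point): Bystander: small glass jar with white lid, 44 mm diameter, 55 mm tall. Point half-way up.
- loupe_mid (a point): Bystander: black loupe, 40 mm diameter, 40 mm tall. Point half-way up.
- tape_mid (a point): Bystander: yellow roll of tape, 90 mm diameter, 22 mm tall, lying. Point at its centre.
- brush_grip (a point): Bystander: orange-handled brush lying on the desk. Point on its handle.
- tin_center (a point): Bystander: flat red tin, 60 mm diameter, 20 mm tall. Point at its centre.
- cardbox_mid (a point): Bystander: small cardboard box 90 x 60 x 35 mm. Point at its centre.
Not all that is in view belongs to the job. Leave any purple look-alike of the holder alone.

How it is judged:
By the outcome, as a careful person would: the job done as asked, in the order asked, and still so for the second after the job is handed in, with the robot touching nothing.
It also fails if it takes over 58 s, if anything falls off the work surface, if the arm or the gripper's body presses on something with over 40 N, if the wrist force passes 120 N, or if a joint passes its speed limit or range.

## Working session

There is one attempt and no reset: what is moved stays moved. The work goes in short steps, Python scripts to look and compute and a tool call to move; the robot and the scene stay as the last step left them, time stands still between calls to the robot, and variables do not carry over. Pictures are saved under pics/ and viewed, at most 10 in all, crops included, and the job is handed in when it is done.

Besides the shell and the picture viewer there is one more tool, called after "Emit:" by a JSON object that holds its "name" and its "arguments", one argument or row to a line. step_arm: Moves the arm, as the interface text tells. Its arguments: {"type":"object","properties":{"plan":{"type":"array"},"force":{"type":"number"}},"required":["plan"]}

```bash
ls; mkdir -p pics; cat > h.py <<'E'
import numpy as np, cv2
from scipy.spatial.transform import Rotation as R
from station import env
def rot(a):
    a=np.array(a,float)
    return a if a.shape==(3,3) else R.from_quat(a,scalar_first=True).as_matrix()
def cam_T(name,obs=None):
    c=env.calibration(name); T=np.eye(4)
    if 'mount' in c:
        o=obs or env.get_obs(); T[:3,:3]=rot(o['ee_rot']); T[:3,3]=o['eef_pos']
        return np.array(c['K']),T@np.array(c['mount'])
    T[:3,:3]=rot(c['attitude']); T[:3,3]=c['origin']; return np.array(c['K']),T
def world(T,p): return (T[:3,:3]@np.array(p).T).T+T[:3,3]
def pix(K,T,p):
    q=K@(T[:3,:3].T@(np.array(p)-T[:3,3])); return q[:2]/q[2]
def cloud(K,T,d):
    v,u=np.mgrid[:d.shape[0],:d.shape[1]]
    P=np.stack([(u-K[0,2])/K[0,0]*d,(v-K[1,2])/K[1,1]*d,d],-1)
    return P@T[:3,:3].T+T[:3,3]
def save(n,im): cv2.imwrite('pics/'+n,im[:,:,::-1])
E
python3 - <<'E'
from h import *
o=env.get_obs(); print({k:np.round(v,4) for k,v in o.items()})
for n in ['top','scene']:
    K,T=cam_T(n); im,d=env.camera(n); save(n+'.png',im)
    print(n,K.tolist(),T.round(3).tolist())
    for l in ['holder_head','nose','stage','case','spare_brass_head','spare_black_head']:
        for r in env.place_of(l,n)[:3]:
            w=world(T,r['location']); print(l,round(r['confidence'],2),w.round(4),pix(K,T,w).round())
print(env.calibration('wrist'))
E
```

```text
pics
{'t': np.float64(0.0), 'qpos': array([ 1.5857e+00,  4.0800e-02,  8.3800e-02, -4.0000e-04, -1.6155e+00,
       -3.3370e-01]), 'qvel': array([ 0.0009,  0.0009, -0.001 , -0.0009,  0.0003, -0.001 ]), 'joint_efforts': array([ 8.00000e-04, -3.68186e+01,  3.47434e+01,  6.93260e+00,
       -5.20000e-03, -0.00000e+00]), 'eef_pos': array([0.1879, 0.5695, 0.2302]), 'ee_rot': array([ 9.000e-04,  9.873e-01, -1.587e-01, -1.000e-04]), 'contact_force': array([0.2386, 0.2776, 0.0934]), 'moment': array([-0.0339,  0.0032,  0.0276]), 'gripper_force': np.float64(0.0), 'opening': np.float64(0.0855)}
top [[502.43258892126585, 0.0, 320.6157424786489], [0.0, 502.43258892126585, 207.39931253609336], [0.0, 0.0, 1.0]] [[-0.016, -0.988, 0.151, 0.218], [-1.0, 0.017, 0.003, -0.026], [-0.005, -0.151, -0.989, 1.798], [0.0, 0.0, 0.0, 1.0]]
holder_head 0.76 [0.2822 0.2995 0.0757] [228. 267.]
holder_head 0.68 [0.2424 0.4036 0.075 ] [197. 279.]
holder_head 0.65 [0.4921 0.3388 0.088 ] [216. 206.]
nose 0.86 [ 0.5088 -0.1611  0.0918] [361. 198.]
stage 0.97 [ 5.076e-01 -1.622e-01  5.000e-04] [360. 203.]
stage 0.68 [0.4
[... 872 characters left out ...]
 -0.1673  0.0973] [287. 173.]
case 0.93 [0.4671 0.2473 0.0009] [412. 270.]
spare_brass_head 0.62 [0.4922 0.1637 0.0904] [382. 233.]
spare_black_head 0.66 [0.4895 0.2444 0.092 ] [410. 249.]
{'K': array([[358.0324845 ,   0.        , 315.7454216 ],
       [  0.        , 358.0324845 , 196.91031831],
       [  0.        ,   0.        ,   1.        ]]), 'mount': array([[ 2.20468263e-04, -9.51186650e-01, -3.08616118e-01,
         7.79212318e-02],
       [ 9.99999975e-01,  2.03251215e-04,  8.79358316e-05,
         2.23461118e-04],
       [-2.09167882e-05, -3.08616130e-01,  9.51186671e-01,
        -1.41775260e-01],
       [ 0.00000000e+00,  0.00000000e+00,  0.00000000e+00,
         1.00000000e+00]])}
```

```bash
python3 - <<'E'
import cv2
a=cv2.imread('pics/scene.png')[140:340,220:580]; cv2.imwrite('pics/scene_c.png',cv2.resize(a,None,fx=2.2,fy=2.2,interpolation=cv2.INTER_CUBIC))
E
```

```text
(no output)
```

View pics/top.png

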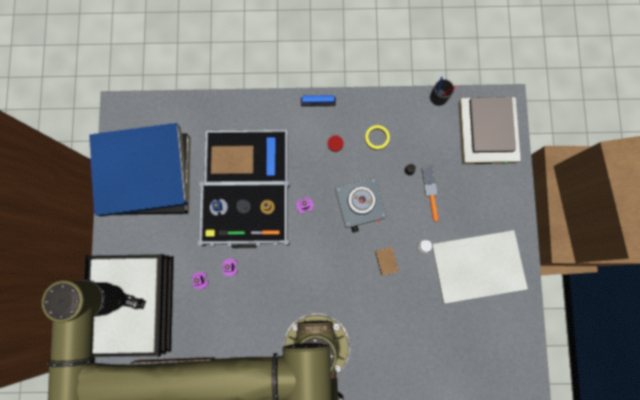

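View pics/scene_c.png

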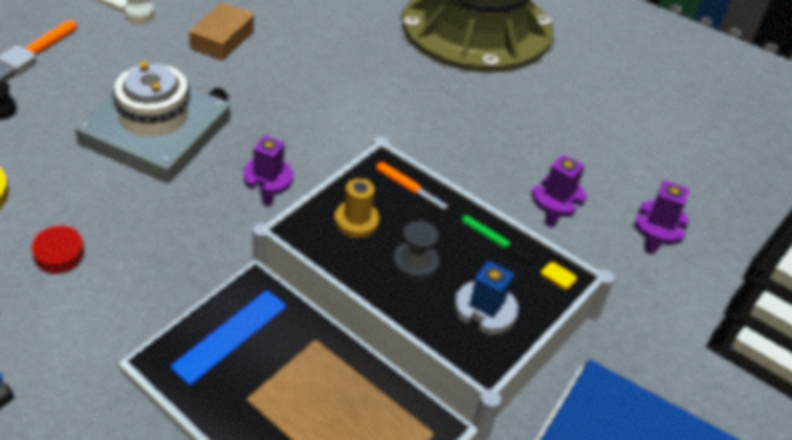

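The blue head is in the foam at top (218,207) / scene (443,268). These could be mistaken for it:
- Purple look-alikes at top (229,267), (199,280) and (304,205).
- The dark spare at top (243,206) and the brass spare at (266,206).

By the description, the blue one in the foam with the slotted steel flange is the target. I'll move over it for a close wrist view.

Emit:
{"name": "step_arm", "arguments": {
  "plan": [
    {"offset": [0.04,0.015,-0.01],"dr": [0,0,0],"claw": 0.085},
    {"offset": [0.085,0.03,-0.02],"dr": [0,0,0],"claw": 0.085},
    {"offset": [0.13,0.045,-0.03],"dr": [0,0,0],"claw": 0.085},
    {"offset": [0.175,0.06,-0.03],"dr": [0,0,0],"claw": 0.085},
    {"offset": [0.22,0.08,-0.03],"dr": [0,0,0],"claw": 0.085},
    {"offset": [0.265,0.095,-0.03],"dr": [0,0,0],"claw": 0.085},
    {"offset": [0.31,0.11,-0.03],"dr": [0,0,0],"claw": 0.085},
    {"offset": [0.35,0.128,-0.03],"dr": [0,0,0],"claw": 0.085}
  ]
}}

```text
t: 1.5
eef_pos: [0.4818, 0.337, 0.2613]
ee_rot: [-0.0, 0.987, -0.159, 0.0]
contact_force: [1.0, 0.9, 0.0]
opening: 0.0851
gripper_force: 0.0
```

```bash
python3 - <<'E'
from h import *
o=env.get_obs(); print(o['t'],o['eef_pos'],o['qvel'].round(3))
K,T=cam_T('wrist',o); im,d=env.camera('wrist'); save('w1.png',im); np.savez('w1.npz',im=im,d=d,T=T,K=K)
for l in ['holder_head','holder','spare_brass_head','spare_black_head']:
    for r in env.place_of(l,'wrist')[:3]:
        w=world(T,r['location']); print(l,round(r['confidence'],2),w.round(4),pix(K,T,w).round())
E
```

```text
1.5 [0.48177785 0.33701251 0.26125508] [-0.78   0.21   0.207 -0.002 -0.     0.776]
holder_head 0.97 [0.4897 0.3324 0.0904] [318. 162.]
holder_head 0.68 [0.2807 0.2966 0.0706] [407. 325.]
holder_head 0.65 [0.2351 0.397  0.0741] [333. 381.]
holder 0.98 [4.925e-01 3.190e-02 3.000e-04] [589.  53.]
holder 0.82 [ 0.2366  0.397  -0.0024] [330. 335.]
holder 0.79 [0.2797 0.2974 0.0006] [394. 290.]
spare_brass_head 0.73 [0.4816 0.1639 0.0951] [512. 111.]
spare_black_head 0.89 [0.4878 0.2485 0.0898] [410. 134.]
```

View pics/w1.png

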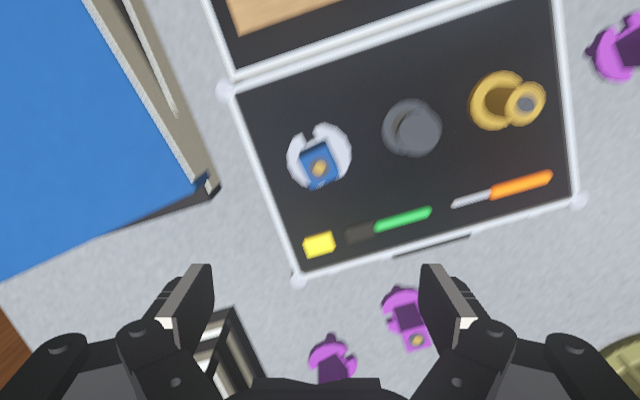

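The wrist view shows the blue square head at about (320,165), with its slotted flange and one slot at (308,137). The dark and brass spares are to the right. I'll now measure the head's centre and yaw from depth.

```bash
cat > meas.py <<'E'
from h import *
def head(c0, zt, tag, n=1):
    o=env.get_obs(); K,T=cam_T('wrist',o); im,d=env.camera('wrist'); P=cloud(K,T,d)
    np.savez(tag+'.npz',im=im,d=d,T=T,K=K)
    near=(np.hypot(P[...,0]-c0[0],P[...,1]-c0[1])<0.045)&(d>0)
    m=near&(abs(P[...,2]-zt)<0.008); q=P[m]
    print('TCP',o['eef_pos'].round(4),'v',abs(o['qvel']).max().round(3),'n',m.sum(),'ztop',np.median(q[:,2]).round(4))
    for k in (3,8):
        q2=q[abs(q[:,2]-np.median(q[:,2]))<k/1e3]
        (c,s,a)=cv2.minAreaRect((q2[:,:2]*1000).astype(np.float32)); print('rect',np.round(c,1),np.round(s,1),round(a,1))
    return im,d,P,K,T,near
if __name__=='__main__':
    im,d,P,K,T,near=head((0.490,0.333),0.113,'w2')
    g=near&(abs(P[...,2]-0.069)<0.005); q=P[g]
    print('flange n',g.sum(),'z',np.median(q[:,2])); (c,r)=cv2.minEnclosingCircle((q[:,:2]*1000).astype(np.float32)); print(c,r)
    f=near&(abs(P[...,2]-0.059)<0.004); print('foam z',np.median(P[f][:,2]))
    u,v=pix(K,T,(0.49,0.333,0.09)).astype(int)
    save('w2c.png',cv2.resize(im[v-50:v+50,u-60:u+60],None,fx=6,fy=6,interpolation=cv2.INTER_CUBIC)); print(u,v)
E
python3 meas.py
```

```text
TCP [0.4803 0.3384 0.2612] v 0.027 n 1133 ztop 0.1122
rect [488.2 333.6] [28.3 27.7] 7.2
rect [488.2 333.6] [28.3 27.7] 7.2
flange n 1408 z 0.06806049780929735
(488.15234375, 333.63677978515625) 30.14974594116211
foam z 0.05803221956424803
317 159
```

View pics/w2c.png

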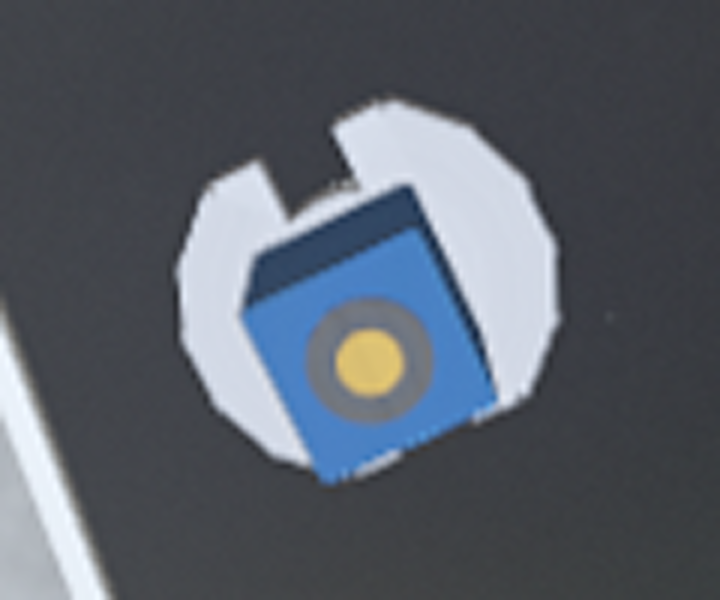

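The close crop confirms it: blue head with a steel flange, slot along holder +x. The head centre is (0.4882, 0.3336), its yaw is 7.2°, and the heights match. I'll turn +64.5° about tool z so the fingers close along holder x, which keeps joint 6 in range at the stage, and go above the head.

Emit:
{"name": "step_arm", "arguments": {
  "plan": [
    {"offset": [0.001,0.0,0.0],"dr": [0,0,8.1],"claw": 0.06},
    {"offset": [0.003,0.001,0.01],"dr": [0,0,16.2],"claw": 0.06},
    {"offset": [0.005,0.001,0.02],"dr": [0,0,24.3],"claw": 0.06},
    {"offset": [0.007,0.002,0.03],"dr": [0,0,32.4],"claw": 0.06},
    {"offset": [0.009,0.0021,0.04],"dr": [0,0,40.5],"claw": 0.06},
    {"offset": [0.009,0.0021,0.05],"dr": [0,0,48.6],"claw": 0.06},
    {"offset": [0.009,0.0021,0.06],"dr": [0,0,56.7],"claw": 0.06},
    {"offset": [0.009,0.0021,0.06],"dr": [0,0,64.5],"claw": 0.06}
  ],
  "force": 40
}}

```text
t: 2.6
eef_pos: [0.4866, 0.3346, 0.1995]
ee_rot: [0.001, 0.749, -0.662, -0.0]
contact_force: [0.2, 0.1, -0.3]
opening: 0.0601
gripper_force: 0.0
```

```bash
python3 - <<'E'
from meas import *
env.camera('top')
head((0.488,0.3336),0.113,'w3'); o=env.get_obs(); 
print('yaw',np.degrees(np.arctan2(*rot(o['ee_rot'])[[1,0],0])), o['eef_pos'],o['opening'],o['qpos'])
E
```

```text
TCP [0.4869 0.3347 0.2004] v 0.278 n 1682 ztop 0.1122
rect [487.8 333.2] [27.8 28.3] 7.4
rect [487.8 333.2] [27.8 28.3] 7.4
yaw -82.71082341421898 [0.48720831 0.33468604 0.20110216] 0.060189180934936914 [ 9.40800753e-01  1.55866286e-02  4.97664945e-03  4.78514258e-06
 -1.56056390e+00 -8.13580707e-01]
```

Emit:
{"name": "step_arm", "arguments": {
  "plan": [
    {"offset": [0,0,0.02],"dr": [0,0,0],"claw": 0.06},
    {"offset": [0,0,0.05],"dr": [0,0,0],"claw": 0.06},
    {"offset": [0,0,0.08],"dr": [0,0,0],"claw": 0.06},
    {"offset": [0,0,0.105],"dr": [0,0,0],"claw": 0.06},
    {"offset": [0,0,0.12],"dr": [0,0,0],"claw": 0.06},
    {"offset": [0,0,0.1277],"dr": [0,0,0],"claw": 0.06},
    {"offset": [0,0,0.1277],"dr": [0,0,0],"claw": 0.06},
    {"offset": [0,0,0.1277],"dr": [0,0,0],"claw": 0.06}
  ]
}}

```text
t: 3.5
eef_pos: [0.4887, 0.3343, 0.0751]
ee_rot: [-0.001, 0.751, -0.661, 0.0]
contact_force: [0.2, 0.9, 0.4]
opening: 0.0602
gripper_force: 0.0
```

Emit:
{"name": "step_arm", "arguments": {
  "plan": [
    {"offset": [0,0,0],"dr": [0,0,0],"claw": 0.03},
    {"offset": [0,0,0],"dr": [0,0,0],"claw": 0.02},
    {"offset": [0,0,0],"dr": [0,0,0],"claw": 0.02},
    {"offset": [0,0,0],"dr": [0,0,0],"claw": 0.02},
    {"offset": [0,0,0],"dr": [0,0,0],"claw": 0.02},
    {"offset": [0,0,0],"dr": [0,0,0],"claw": 0.02},
    {"offset": [0,0,0],"dr": [0,0,0],"claw": 0.02},
    {"offset": [0,0,0],"dr": [0,0,0],"claw": 0.02}
  ],
  "force": 40
}}

```text
t: 4.3
eef_pos: [0.4887, 0.3341, 0.0747]
ee_rot: [-0.001, 0.75, -0.661, 0.0]
contact_force: [0.4, 0.3, 5.3]
opening: 0.0271
gripper_force: 41.7
```

Emit:
{"name": "step_arm", "arguments": {
  "plan": [
    {"offset": [0,0,-0.005],"dr": [0,0,0],"claw": 0.02},
    {"offset": [0,0,-0.015],"dr": [0,0,0],"claw": 0.02},
    {"offset": [0,0,-0.035],"dr": [0,0,0],"claw": 0.02},
    {"offset": [0,0,-0.06],"dr": [0,0,0],"claw": 0.02},
    {"offset": [0,0,-0.09],"dr": [0,0,0],"claw": 0.02},
    {"offset": [0,0,-0.12],"dr": [0,0,0],"claw": 0.02},
    {"offset": [0,0,-0.145],"dr": [0,0,0],"claw": 0.02},
    {"offset": [0,0,-0.16],"dr": [0,0,0],"claw": 0.02}
  ]
}}

```text
t: 5.1
eef_pos: [0.4883, 0.3337, 0.2357]
ee_rot: [-0.001, 0.75, -0.661, 0.0]
contact_force: [-0.2, 0.5, -4.2]
opening: 0.0276
gripper_force: 40.6
```

```bash
python3 - <<'E'
from meas import *
env.camera('top'); env.camera('top')
o=env.get_obs(); print(o['contact_force'],o['opening'],o['eef_pos'],o['ee_rot'])
head(o['eef_pos'][:2],o['eef_pos'][2]+0.039,'w4')
# stage from top/scene
for n in ['top','scene']:
    K,T=cam_T(n); im,d=env.camera(n); P=cloud(K,T,d); save(n+'2.png',im)
    for l in ['nose','dog_level']:
        for r in env.place_of(l,n)[:1]:
            w=world(T,r['location']); print(n,l,round(r['confidence'],2),w.round(4))
    near=np.hypot(P[...,0]-.508,P[...,1]+.163)<0.14
    m=near&(abs(P[...,2]-.032)<.012); print(m.sum(),cv2.minAreaRect((P[m][:,:2]*1000).astype(np.float32)))
    m=near&(abs(P[...,2]-.09)<.006); q=P[m]; print(m.sum(),np.median(q[:,2]),cv2.minEnclosingCircle((q[:,:2]*1000).astype(np.float32)))
E
```

```text
[ 0.13306842  0.44058946 -3.48210032] 0.02722337692882519 [0.48862645 0.33402264 0.23565404] [-1.44685249e-03  7.50284097e-01 -6.61113962e-01  1.03012424e-04]
TCP [0.4886 0.334  0.2357] v 0.062 n 9084 ztop 0.2733
rect [487. 333.] [63.  29.4] 9.6
rect [488.4 333.1] [86.6 29.5] 9.6
top nose 0.8 [ 0.5076 -0.1592  0.0887]
top dog_level 0.65 [ 0.5086 -0.1633  0.0979]
1192 ((495.8270263671875, -164.22952270507812), (171.78256225585938, 150.4224853515625), 13.896834373474121)
216 0.08899593855332333 ((506.079833984375, -161.20904541015625), 45.195980072021484)
scene nose 0.25 [ 0.5007 -0.1669  0.0501]
scene dog_level 0.65 [ 0.504  -0.1656  0.098 ]
1202 ((494.4058532714844, -165.37350463867188), (175.17251586914062, 152.48805236816406), 13.761459350585938)
259 0.08858482478689367 ((505.5552062988281, -164.4549102783203), 34.90199661254883)
```

The holder is lifted, with about 4 N of weight in the hand. The stage yaw is about 13.8°, with its nose near (0.507, -0.162). I'll carry the holder towards the stage and stop short, so the wrist camera sees the spindle nose.

Emit:
{"name": "step_arm", "arguments": {
  "plan": [
    {"offset": [0.02,0.0015,0],"dr": [0,0,0],"claw": 0.02},
    {"offset": [0.05,0.004,0],"dr": [0,0,0],"claw": 0.02},
    {"offset": [0.085,0.007,0],"dr": [0,0,0],"claw": 0.02},
    {"offset": [0.12,0.01,0],"dr": [0,0,0],"claw": 0.02},
    {"offset": [0.155,0.0125,0],"dr": [0,0,0],"claw": 0.02},
    {"offset": [0.185,0.015,0],"dr": [0,0,0],"claw": 0.02},
    {"offset": [0.205,0.017,0],"dr": [0,0,0],"claw": 0.02},
    {"offset": [0.21,0.017,0],"dr": [0,0,0],"claw": 0.02}
  ]
}}

```text
t: 6.35
eef_pos: [0.4976, 0.1207, 0.234]
ee_rot: [-0.0, 0.75, -0.662, 0.0]
contact_force: [-0.3, -0.0, -3.7]
opening: 0.0274
gripper_force: 40.5
```

Emit:
{"name": "step_arm", "arguments": {
  "plan": [
    {"offset": [0.02,0.0015,0],"dr": [0,0,0],"claw": 0.02},
    {"offset": [0.05,0.004,0],"dr": [0,0,0],"claw": 0.02},
    {"offset": [0.085,0.007,0],"dr": [0,0,0],"claw": 0.02},
    {"offset": [0.12,0.01,0],"dr": [0,0,0],"claw": 0.02},
    {"offset": [0.155,0.0125,0],"dr": [0,0,0],"claw": 0.02},
    {"offset": [0.185,0.015,0],"dr": [0,0,0],"claw": 0.02},
    {"offset": [0.202,0.017,0],"dr": [0,0,0],"claw": 0.02},
    {"offset": [0.207,0.017,0],"dr": [0,0,0],"claw": 0.02}
  ]
}}

```text
t: 7.15
eef_pos: [0.5067, -0.0858, 0.2334]
ee_rot: [0.0, 0.75, -0.662, -0.0]
contact_force: [-0.0, 0.2, -4.3]
opening: 0.0275
gripper_force: 40.5
```

```bash
python3 - <<'E'
from meas import *
for i in range(6): env.camera('top')
o=env.get_obs(); K,T=cam_T('wrist',o); im,d=env.camera('wrist'); save('w5.png',im); np.savez('w5.npz',im=im,d=d,T=T,K=K)
print(o['t'],o['eef_pos'],abs(o['qvel']).max(),o['opening'],o['contact_force'])
for l in ['nose','dog_level','plunger_level','stage']:
    for r in env.place_of(l,'wrist')[:1]:
        w=world(T,r['location']); print(l,round(r['confidence'],2),w.round(4),pix(K,T,w).round())
P=cloud(K,T,d); near=(np.hypot(P[...,0]-.507,P[...,1]+.162)<.06)&(d>0)
print(np.histogram(P[near][:,2],bins=np.arange(.07,.11,.002)))
m=near&(abs(P[...,2]-.089)<.003); print(m.sum(),cv2.minEnclosingCircle((P[m][:,:2]*1000).astype(np.float32)))
hsv=cv2.cvtColor(im,cv2.COLOR_RGB2HSV); b=near&(hsv[...,1]>90)&(hsv[...,0]>12)&(hsv[...,0]<35)
n,lab,st,ce=cv2.connectedComponentsWithStats(b.astype(np.uint8))
for i in range(1,n):
    if st[i,4]>25:
        q=P[lab==i]; t=q[q[:,2]>np.median(q[:,2])-.002]; print(st[i],ce[i].round(),t.mean(0).round(4),cv2.minAreaRect((t[:,:2]*1000).astype(np.float32)))
save('w5c.png',cv2.resize(im[0:200,180:480],None,fx=2.6,fy=2.6))
E
```

```text
7.45 [ 0.50699332 -0.08342136  0.23356971] 0.0021139770274501914 0.027337931174872758 [-0.00540639  1.10566487 -3.5824052 ]
nose 0.81 [ 0.5049 -0.1627  0.0872] [330.  81.]
dog_level 0.64 [ 0.5034 -0.1636  0.0948] [333.  80.]
plunger_level 0.64 [ 0.5043 -0.1657  0.0468] [330.  78.]
stage 0.65 [ 0.5013 -0.168   0.0012] [331.  76.]
(array([ 289,  141,  128,  403, 3061,  429,   61,   58,  388, 3932,  499,
          8,    5,  197,  190,    1,    0,    0,    0]), array([0.07 , 0.072, 0.074, 0.076, 0.078, 0.08 , 0.082, 0.084, 0.086,
       0.088, 0.09 , 0.092, 0.094, 0.096, 0.098, 0.1  , 0.102, 0.104,
       0.106, 0.108]))
4819 ((502.67340087890625, -165.9757537841797), 33.02946090698242)
[342  39  18  18 194] [351.  48.] [ 0.4939 -0.1873  0.098 ] ((493.8751525878906, -187.3681640625), (9.344531059265137, 9.523877143859863), 67.62055969238281)
[311  98  16  17 163] [319. 106.] [ 0.5112 -0.144   0.098 ] ((511.13623046875, -143.91265869140625), (9.503196716308594, 9.453441619873047), 69.18852996826172)
```

View pics/w5.png

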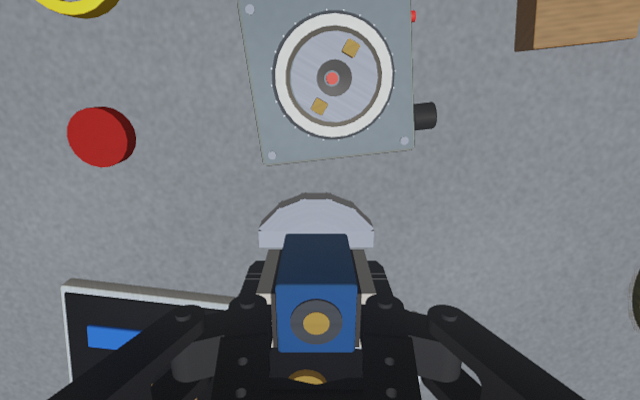

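The wrist view shows the spindle nose at about (333,78), brass dogs at (351,48) and (319,106), and the red plunger in the bore. The dog line measures 68.4° in world and the dog spacing 46.8 mm, against 47 expected. I'll turn -61° so the slots match and re-look at that orientation, so that calibration bias cancels out.

Emit:
{"name": "step_arm", "arguments": {
  "plan": [
    {"offset": [0.003,0.006,0],"dr": [0,0,-7.5],"claw": 0.02},
    {"offset": [0.01,0.02,0],"dr": [0,0,-15],"claw": 0.02},
    {"offset": [0.018,0.035,0],"dr": [0,0,-23],"claw": 0.02},
    {"offset": [0.026,0.05,0],"dr": [0,0,-31],"claw": 0.02},
    {"offset": [0.033,0.064,0],"dr": [0,0,-39],"claw": 0.02},
    {"offset": [0.039,0.075,0],"dr": [0,0,-47],"claw": 0.02},
    {"offset": [0.042,0.081,0],"dr": [0,0,-55],"claw": 0.02},
    {"offset": [0.043,0.083,0],"dr": [0,0,-61],"claw": 0.02}
  ]
}}

```text
t: 8.5
eef_pos: [0.4296, -0.1377, 0.234]
ee_rot: [-0.0, 0.982, -0.186, 0.0]
contact_force: [0.2, 0.4, -3.6]
opening: 0.0275
gripper_force: 40.5
```

```bash
cat > look.py <<'E'
from meas import *
def look(tag,wait=6):
    for i in range(wait): env.camera('top')
    o=env.get_obs(); K,T=cam_T('wrist',o); im,d=env.camera('wrist'); np.savez(tag+'.npz',im=im,d=d,T=T,K=K); save(tag+'.png',im)
    Rt=rot(o['ee_rot']); print('t',o['t'],'TCP',o['eef_pos'].round(4),'v',abs(o['qvel']).max().round(4),'f',o['contact_force'].round(1),'m',o['moment'].round(2),'yaw',np.degrees(np.arctan2(Rt[1,0],Rt[0,0])).round(2),'tilt',Rt[:2,2].round(4))
    P=cloud(K,T,d); hsv=cv2.cvtColor(im,cv2.COLOR_RGB2HSV)
    near=(np.hypot(P[...,0]-.5026,P[...,1]+.1658)<.045)&(d>0)
    m=near&(abs(P[...,2]-.089)<.003)
    if m.sum(): print('nose circle',m.sum(),cv2.minEnclosingCircle((P[m][:,:2]*1000).astype(np.float32)))
    b=near&(abs(P[...,2]-.098)<.003)&(hsv[...,1]>90)&(hsv[...,0]>12)&(hsv[...,0]<35)
    n,lab,st,ce=cv2.connectedComponentsWithStats(b.astype(np.uint8)); c=[]
    for i in range(1,n):
        if st[i,4]>40: c.append(cv2.minAreaRect((P[lab==i][:,:2]*1000).astype(np.float32))[0])
    if len(c)==2:
        a,e=np.array(c); print('dogs',a,e,'mid',(a+e)/2,'dist',np.hypot(*(a-e)),'ang',np.degrees(np.arctan2(*(a-e)[::-1]))%180)
    Pt=(P-o['eef_pos'])@Rt
    h=(hsv[...,0]>100)&(hsv[...,0]<125)&(hsv[...,1]>120)&(np.hypot(Pt[...,0],Pt[...,1])<.03)&(abs(Pt[...,2]+.038)<.005)
    hh=cv2.morphologyEx(h.astype(np.uint8),cv2.MORPH_OPEN,np.ones((3,3)))>0
    q=Pt[hh]; print('head in tool',hh.sum(),cv2.minAreaRect((q[:,:2]*1000).astype(np.float32)),'top z',np.median(q[:,2]))
    return o,im,d,P,Pt
E
python3 -c "
from look import *
look('w6')"
```

```text
t 8.8 TCP [ 0.4302 -0.1372  0.2336] v 0.0095 f [ 0.4  0.9 -3.8] m [ 0.01 -0.02 -0.02] yaw -21.87 tilt [-0.0001 -0.    ]
nose circle 4789 ((502.7923583984375, -165.51512145996094), 32.999900817871094)
dogs [ 511.17001343 -144.02468872] [ 493.83590698 -187.23817444] mid [ 502.50296021 -165.63143158] dist 46.56046170451527 ang 68.14293428181588
head in tool 3902 ((-0.4373493194580078, 0.48990821838378906), (28.933944702148438, 28.25775718688965), 0.2925361394882202) top z -0.037223817278844745
```

The head sits within 0.5 mm of the tool axis and the slot line matches the dogs (68.1°). Next I'll move over the bore and down to just above the dogs.

Emit:
{"name": "step_arm", "arguments": {
  "plan": [
    {"offset": [0.015,0,0],"dr": [0,0,0],"claw": 0.02},
    {"offset": [0.035,-0.0005,0],"dr": [0,0,0],"claw": 0.02},
    {"offset": [0.058,-0.0011,0],"dr": [0,0,0],"claw": 0.02},
    {"offset": [0.073,-0.0011,0.01],"dr": [0,0,0],"claw": 0.02},
    {"offset": [0.0782,-0.0011,0.025],"dr": [0,0,0],"claw": 0.02},
    {"offset": [0.0782,-0.0011,0.045],"dr": [0,0,0],"claw": 0.02},
    {"offset": [0.0782,-0.0011,0.06],"dr": [0,0,0],"claw": 0.02},
    {"offset": [0.0782,-0.0011,0.0686],"dr": [0,0,0],"claw": 0.02}
  ]
}}

```text
t: 9.65
eef_pos: [0.5021, -0.1651, 0.1628]
ee_rot: [0.0, 0.982, -0.189, -0.001]
contact_force: [0.0, -0.8, -3.7]
opening: 0.0276
gripper_force: 40.5
```

```bash
python3 -c "
from look import *
look('w7',4)"
```

```text
t 9.85 TCP [ 0.5032 -0.1655  0.1659] v 0.0161 f [ 0.5  0.5 -3.8] m [-0.01 -0.02 -0.02] yaw -21.77 tilt [ 0.001  -0.0006]
nose circle 3002 ((503.6795654296875, -165.91842651367188), 32.800716400146484)
head in tool 3885 ((-0.22510528564453125, 0.3343324661254883), (29.141176223754883, 27.979318618774414), 1.1240676641464233) top z -0.037215702493767266
```

View pics/w7.png

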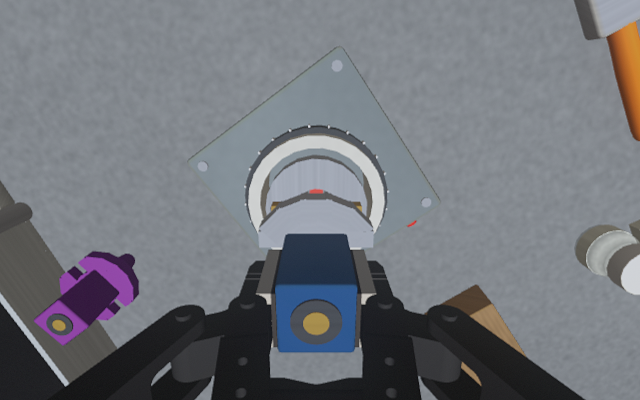

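The held flange is centred over the nose in view, with the dogs visible symmetrically on both sides at (273,207) and (358,207). I'll descend into the bore to just above the dog tops.

Emit:
{"name": "step_arm", "arguments": {
  "plan": [
    {"offset": [0,0,0.006],"dr": [0,0,0],"claw": 0.02},
    {"offset": [0,0,0.014],"dr": [0,0,0],"claw": 0.02},
    {"offset": [0,0,0.022],"dr": [0,0,0],"claw": 0.02},
    {"offset": [0,0,0.03],"dr": [0,0,0],"claw": 0.02},
    {"offset": [0,0,0.036],"dr": [0,0,0],"claw": 0.02},
    {"offset": [0,0,0.041],"dr": [0,0,0],"claw": 0.02},
    {"offset": [0,0,0.045],"dr": [0,0,0],"claw": 0.02},
    {"offset": [0,0,0.046],"dr": [0,0,0],"claw": 0.02}
  ]
}}

```text
t: 10.7
eef_pos: [0.5028, -0.1653, 0.1184]
ee_rot: [0.0, 0.982, -0.189, -0.0]
contact_force: [-1.0, -0.4, -3.2]
opening: 0.0277
gripper_force: 40.5
```

Emit:
{"name": "step_arm", "arguments": {
  "plan": [
    {"offset": [0,0,0.0],"dr": [0,0,0],"claw": 0.02},
    {"offset": [0,0,0.0005],"dr": [0,0,0],"claw": 0.02},
    {"offset": [0,0,0.001],"dr": [0,0,0],"claw": 0.02},
    {"offset": [0,0,0.002],"dr": [0,0,0],"claw": 0.02},
    {"offset": [0,0,0.003],"dr": [0,0,0],"claw": 0.02},
    {"offset": [0,0,0.004],"dr": [0,0,0],"claw": 0.02},
    {"offset": [0,0,0.0045],"dr": [0,0,0],"claw": 0.02},
    {"offset": [0,0,0.005],"dr": [0,0,0],"claw": 0.02}
  ]
}}

```text
t: 11.5
eef_pos: [0.503, -0.1654, 0.114]
ee_rot: [0.0, 0.982, -0.189, -0.0]
contact_force: [0.5, -0.1, -3.1]
opening: 0.0276
gripper_force: 40.5
```

Emit:
{"name": "step_arm", "arguments": {
  "plan": [
    {"offset": [0,0,0.0005],"dr": [0,0,0],"claw": 0.02},
    {"offset": [0,0,0.001],"dr": [0,0,0],"claw": 0.02},
    {"offset": [0,0,0.0015],"dr": [0,0,0],"claw": 0.02},
    {"offset": [0,0,0.002],"dr": [0,0,0],"claw": 0.02},
    {"offset": [0,0,0.0025],"dr": [0,0,0],"claw": 0.02},
    {"offset": [0,0,0.0025],"dr": [0,0,0],"claw": 0.02},
    {"offset": [0,0,0.0025],"dr": [0,0,0],"claw": 0.02},
    {"offset": [0,0,0.0025],"dr": [0,0,0],"claw": 0.02}
  ]
}}

```text
t: 12.3
eef_pos: [0.5031, -0.1654, 0.1116]
ee_rot: [0.0, 0.982, -0.189, 0.0]
contact_force: [0.5, 0.4, -3.8]
opening: 0.0274
gripper_force: 40.5
```

```bash
python3 -c "
from look import *
o,im,d,P,Pt=look('w8',1)
save('w8c.png',cv2.resize(im[120:260,220:420],None,fx=4,fy=4))"
```

```text
t 12.35 TCP [ 0.5031 -0.1654  0.1116] v 0.0009 f [ 0.  -1.  -4.8] m [-0.    0.05 -0.03] yaw -21.77 tilt [ 0.0001 -0.0001]
nose circle 1909 ((502.86309814453125, -165.6792449951172), 32.96933364868164)
dogs [ 511.25878906 -144.08511353] [ 493.00247192 -188.18528748] mid [ 502.13063049 -166.1352005 ] dist 47.729639197308515 ang 67.51172596674625
head in tool 3827 ((-0.5013179779052734, 0.47002220153808594), (29.138742446899414, 28.2064208984375), 0.4157382845878601) top z -0.03720335685761379
```

View pics/w8c.png

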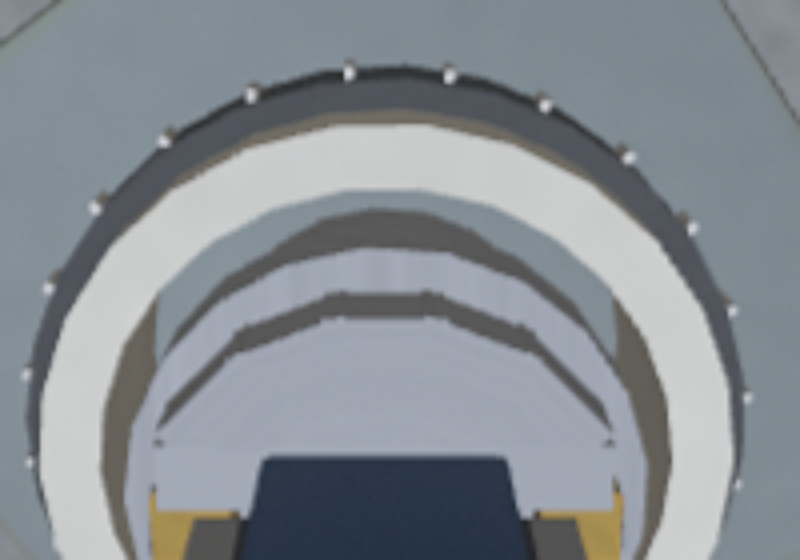

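The brass dogs show inside both slots beside the fingers, and the head is about 3 mm below the resting-on-dogs height, so it is engaged. I'll push on gently against the plunger while watching the force.

Emit:
{"name": "step_arm", "arguments": {
  "plan": [
    {"offset": [0,0,0.0005],"dr": [0,0,0],"claw": 0.02},
    {"offset": [0,0,0.001],"dr": [0,0,0],"claw": 0.02},
    {"offset": [0,0,0.0015],"dr": [0,0,0],"claw": 0.02},
    {"offset": [0,0,0.002],"dr": [0,0,0],"claw": 0.02},
    {"offset": [0,0,0.0025],"dr": [0,0,0],"claw": 0.02},
    {"offset": [0,0,0.003],"dr": [0,0,0],"claw": 0.02},
    {"offset": [0,0,0.003],"dr": [0,0,0],"claw": 0.02},
    {"offset": [0,0,0.003],"dr": [0,0,0],"claw": 0.02}
  ]
}}

```text
t: 13.2
eef_pos: [0.5032, -0.1655, 0.1094]
ee_rot: [0.0, 0.982, -0.189, 0.0]
contact_force: [-2.7, 1.6, 3.8]
opening: 0.0276
gripper_force: 41.4
```

Emit:
{"name": "step_arm", "arguments": {
  "plan": [
    {"offset": [0,0,0.0005],"dr": [0,0,0],"claw": 0.02},
    {"offset": [0,0,0.001],"dr": [0,0,0],"claw": 0.02},
    {"offset": [0,0,0.001],"dr": [0,0,0],"claw": 0.02},
    {"offset": [0,0,0.0015],"dr": [0,0,0],"claw": 0.02},
    {"offset": [0,0,0.0015],"dr": [0,0,0],"claw": 0.02},
    {"offset": [0,0,0.0015],"dr": [0,0,0],"claw": 0.02},
    {"offset": [0,0,0.0015],"dr": [0,0,0],"claw": 0.02},
    {"offset": [0,0,0.0015],"dr": [0,0,0],"claw": 0.02}
  ]
}}

```text
t: 14.0
eef_pos: [0.5031, -0.1654, 0.107]
ee_rot: [0.0, 0.982, -0.189, 0.0]
contact_force: [-1.9, 1.3, 2.6]
opening: 0.0275
gripper_force: 41.4
```

Emit:
{"name": "step_arm", "arguments": {
  "plan": [
    {"offset": [0,0,0.0003],"dr": [0,0,0],"claw": 0.02},
    {"offset": [0,0,0.0005],"dr": [0,0,0],"claw": 0.02},
    {"offset": [0,0,0.0008],"dr": [0,0,0],"claw": 0.02},
    {"offset": [0,0,0.001],"dr": [0,0,0],"claw": 0.02},
    {"offset": [0,0,0.001],"dr": [0,0,0],"claw": 0.02},
    {"offset": [0,0,0.001],"dr": [0,0,0],"claw": 0.02},
    {"offset": [0,0,0.001],"dr": [0,0,0],"claw": 0.02},
    {"offset": [0,0,0.001],"dr": [0,0,0],"claw": 0.02}
  ]
}}

```text
t: 14.8
eef_pos: [0.5031, -0.1654, 0.106]
ee_rot: [0.0, 0.982, -0.189, 0.0]
contact_force: [-2.0, -0.4, 3.3]
opening: 0.0273
gripper_force: 41.5
```

```bash
python3 -c "
from look import *
o,im,d,P,Pt=look('w9',1)
near=(np.hypot(P[...,0]-.5026,P[...,1]+.1658)<.034)&(d>0)
h,e=np.histogram(P[near][:,2],bins=np.arange(.08,.112,.001)); print(list(zip(e.round(3),h)))
save('w9c.png',cv2.resize(im[120:260,220:420],None,fx=4,fy=4))"
```

```text
t 14.85 TCP [ 0.5031 -0.1654  0.106 ] v 0.001 f [-2.2 -0.1  3.4] m [ 0.11  0.41 -0.04] yaw -21.77 tilt [ 0.0001 -0.0002]
nose circle 1877 ((502.8612976074219, -165.78285217285156), 32.953922271728516)
dogs [ 513.66119385 -143.75434875] [ 495.51019287 -188.15898132] mid [ 504.58569336 -165.95666504] dist 47.97113955267453 ang 67.76703918804716
head in tool 3826 ((-0.4010028839111328, 0.44303131103515625), (29.13147735595703, 27.951475143432617), 0.231246218085289) top z -0.03723473153218336
[(np.float64(0.08), np.int64(51)), (np.float64(0.081), np.int64(49)), (np.float64(0.082), np.int64(62)), (np.float64(0.083), np.int64(55)), (np.float64(0.084), np.int64(59)), (np.float64(0.085), np.int64(52)), (np.float64(0.086), np.int64(65)), (np.float64(0.087), np.int64(124)), (np.float64(0.088), np.int64(697)), (np.float64(0.089), np.int64(777)), (np.float64(0.09), np.int64(148)), (np.float64(0.091), np.int64(66)), (np.float64(0.092), np.int64(64)), (np.float64(0.093), np.int64(77)), (np.float64(0.094), np.int64(71)), (np.float64(0.095), np.int64(91)), (np.float64(0.096), np.int64(116)), (np.float64(0.097), np.int64(233)), (np.float64(0.098), np.int64(982)), (np.float64(0.099), np.int64(2269)), (np.float64(0.1), np.int64(588)), (np.float64(0.101), np.int64(65)), (np.float64(0.102), np.int64(48)), (np.float64(0.103), np.int64(63)), (np.float64(0.104), np.int64(58)), (np.float64(0.105), np.int64(65)), (np.float64(0.106), np.int64(58)), (np.float64(0.107), np.int64(64)), (np.float64(0.108), np.int64(66)), (np.float64(0.109), np.int64(97)), (np.float64(0.11), np.int64(85))]
```

Emit:
{"name": "step_arm", "arguments": {
  "plan": [
    {"offset": [0,0,0.0002],"dr": [0,0,0],"claw": 0.02},
    {"offset": [0,0,0.0004],"dr": [0,0,0],"claw": 0.02},
    {"offset": [0,0,0.0006],"dr": [0,0,0],"claw": 0.02},
    {"offset": [0,0,0.0006],"dr": [0,0,0],"claw": 0.02},
    {"offset": [0,0,0.0006],"dr": [0,0,0],"claw": 0.02},
    {"offset": [0,0,0.0006],"dr": [0,0,0],"claw": 0.02},
    {"offset": [0,0,0.0006],"dr": [0,0,0],"claw": 0.02},
    {"offset": [0,0,0.0006],"dr": [0,0,0],"claw": 0.02}
  ]
}}

```text
t: 15.7
eef_pos: [0.5032, -0.1654, 0.1059]
ee_rot: [0.0, 0.982, -0.189, 0.0]
contact_force: [-1.6, 1.3, 6.2]
opening: 0.0274
gripper_force: 41.7
```

Emit:
{"name": "step_arm", "arguments": {
  "plan": [
    {"offset": [0,0,0.0003],"dr": [0,0,0],"claw": 0.02},
    {"offset": [0,0,0.0006],"dr": [0,0,0],"claw": 0.02},
    {"offset": [0,0,0.001],"dr": [0,0,0],"claw": 0.02},
    {"offset": [0,0,0.001],"dr": [0,0,0],"claw": 0.02},
    {"offset": [0,0,0.001],"dr": [0,0,0],"claw": 0.02},
    {"offset": [0,0,0.001],"dr": [0,0,0],"claw": 0.02},
    {"offset": [0,0,0.001],"dr": [0,0,0],"claw": 0.02},
    {"offset": [0,0,0.001],"dr": [0,0,0],"claw": 0.02}
  ]
}}

```text
t: 16.5
eef_pos: [0.5032, -0.1654, 0.1058]
ee_rot: [0.0, 0.982, -0.189, 0.0]
contact_force: [-4.7, 2.2, 10.2]
opening: 0.0276
gripper_force: 42.3
```

```bash
python3 -c "
from look import *
o,im,d,P,Pt=look('w10',1)
near=(np.hypot(P[...,0]-.5026,P[...,1]+.1658)<.034)&(d>0)
z=P[near][:,2]
for a in (.089,.099): print(np.median(z[abs(z-a)<.0025]))
save('w10c.png',cv2.resize(im[120:260,220:420],None,fx=4,fy=4))"
```

```text
t 16.55 TCP [ 0.5032 -0.1654  0.1058] v 0.0013 f [-4.   2.  10.2] m [0.88 1.6  0.01] yaw -21.75 tilt [ 0.0008 -0.0005]
nose circle 1856 ((502.94219970703125, -165.71578979492188), 32.97481155395508)
dogs [ 513.91809082 -142.93661499] [ 495.09762573 -189.62400818] mid [ 504.50785828 -166.28031158] dist 50.338082888206195 ang 68.04481619924819
head in tool 3821 ((-0.3326759338378906, 0.5420322418212891), (28.74139404296875, 28.08971405029297), 0.023315291851758957) top z -0.03725581732039013
0.08904353390618161
0.09908750725713852
```

View pics/w10c.png

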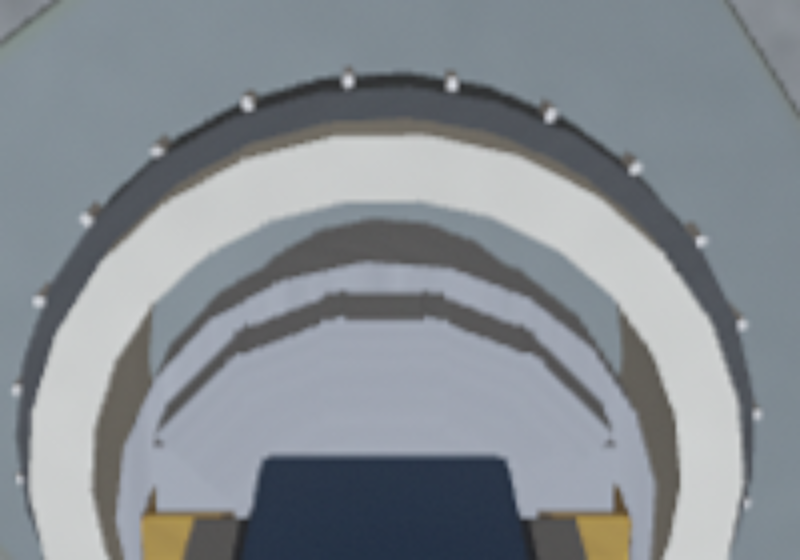

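The flange top is 10.0 mm above the nose face and the force is rising without travel, so it is flush. I'll relieve the preload, open, and back straight up.

Emit:
{"name": "step_arm", "arguments": {
  "plan": [
    {"offset": [0,0,-0.0005],"dr": [0,0,0],"claw": 0.02},
    {"offset": [0,0,-0.0012],"dr": [0,0,0],"claw": 0.02},
    {"offset": [0,0,-0.0012],"dr": [0,0,0],"claw": 0.035},
    {"offset": [0,0,-0.0012],"dr": [0,0,0],"claw": 0.05},
    {"offset": [0,0,-0.0012],"dr": [0,0,0],"claw": 0.06},
    {"offset": [0,0,-0.0012],"dr": [0,0,0],"claw": 0.06},
    {"offset": [0,0,-0.0012],"dr": [0,0,0],"claw": 0.06},
    {"offset": [0,0,-0.0012],"dr": [0,0,0],"claw": 0.06}
  ]
}}

```text
t: 17.4
eef_pos: [0.5031, -0.1653, 0.1056]
ee_rot: [0.0, 0.982, -0.189, -0.0]
contact_force: [-0.2, -0.1, -0.0]
opening: 0.0596
gripper_force: 0.0
```

Emit:
{"name": "step_arm", "arguments": {
  "plan": [
    {"offset": [0,0,-0.005],"dr": [0,0,0],"claw": 0.06},
    {"offset": [0,0,-0.015],"dr": [0,0,0],"claw": 0.06},
    {"offset": [0,0,-0.03],"dr": [0,0,0],"claw": 0.06},
    {"offset": [0,0,-0.05],"dr": [0,0,0],"claw": 0.06},
    {"offset": [0,0,-0.075],"dr": [0,0,0],"claw": 0.06},
    {"offset": [0,0,-0.1],"dr": [0,0,0],"claw": 0.06},
    {"offset": [0,0,-0.12],"dr": [0,0,0],"claw": 0.06},
    {"offset": [0,0,-0.13],"dr": [0,0,0],"claw": 0.06}
  ]
}}

```text
t: 18.2
eef_pos: [0.5037, -0.1656, 0.2394]
ee_rot: [-0.0, 0.982, -0.189, 0.002]
contact_force: [-0.1, 0.0, -0.3]
opening: 0.0602
gripper_force: 0.0
```

```bash
python3 - <<'E'
from meas import *
for i in range(6): env.camera('top')
im,d,P,K,T,near=head((.5029,-.1657),.143,'w11'); save('w11.png',im)
for a in (.089,.099):
    m=(np.hypot(P[...,0]-.5029,P[...,1]+.1657)<.034)&(d>0)&(abs(P[...,2]-a)<.003); q=P[m]
    A=np.c_[q[:,:2]-[.5029,-.1657],np.ones(len(q))]; print(a,m.sum(),np.median(q[:,2]),'plane',np.linalg.lstsq(A,q[:,2],rcond=None)[0].round(4),cv2.minEnclosingCircle((q[:,:2]*1000).astype(np.float32)))
m=(np.hypot(P[...,0]-.5029,P[...,1]+.1657)<.02)&(d>0)&(abs(P[...,2]-.143)<.004); q=P[m]
print('top plane',np.linalg.lstsq(np.c_[q[:,:2]-[.5029,-.1657],np.ones(len(q))],q[:,2],rcond=None)[0].round(4))
E
```

```text
TCP [ 0.5026 -0.1652  0.2343] v 0.005 n 1656 ztop 0.1434
rect [ 502.8 -165.4] [28. 28.] 68.3
rect [ 502.9 -165.5] [28.  28.2] 68.5
0.089 784 0.088976270913592 plane [-0.0025  0.0023  0.089 ] ((502.9334716796875, -165.6985321044922), 32.927005767822266)
0.099 1988 0.09905077872264598 plane [ 0.01   -0.0052  0.0989] ((502.8692932128906, -165.3682403564453), 30.18132972717285)
top plane [-0.0157  0.0067  0.1434]
```

View pics/w11.png

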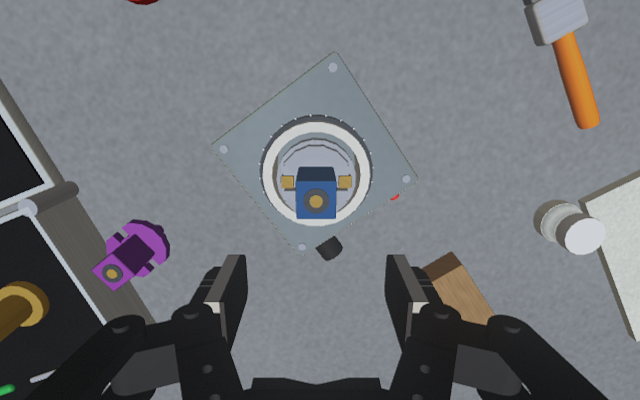

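The final view shows the holder released in the spindle: blue head at (316,195), brass dogs in both slots at (287,182) and (344,182), flange flat on the nose. The gripper is clear of everything.

```bash
python3 -c "
from h import *
print(env.finish_job())"
```

```text
the job is handed in; nothing more can be done
None
```

The blue-headed holder is in the spindle with both dogs in its slots and its flange flush on the nose to within about 0.3 mm by the camera. It is released with the gripper clear, and the job was handed in at about 19 s. The camera alignment was close enough that the slots dropped straight over the dogs, so I never had to turn the holder to feel for them.

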